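# Put the turned balls away in the leaning tubs

## Task

Put the two freshly turned wooden balls away: the dark walnut ball in the blue tub and the pale beech ball in the yellow tub, each lying still at the bottom. Their surfaces dent easily, so lower each one gently right down to the bottom before letting go, without dropping it or knocking or pressing it hard against the tub. Leave the tools and other things on the bench where they are.

Things in the scene. Friction and masses are not known exactly. Their poses are not given: they have to be found in the camera images.
- walnut_ball_center (a point): turned wooden ball, 52 in diameter, 40 to 72 g, dark brown walnut; this point is its centre. It sits in one of the two holes of board (which one varies) and lifts straight out
- beech_ball_center (a point): turned wooden ball, 52 in diameter, 40 to 72 g, pale beech; this point is its centre. It sits in one of the two holes of board (which one varies) and lifts straight out
- board: fixed plywood board, 90 (x) by 220 (y) by 30 high, with a 35 hole at y -65 and y +65; each holds a ball whose centre is then 48 above the bench. Origin at the centre of its underside
- blue_tub: deep open blue plastic tub, fixed; outside 100 (x) by 150 (y) by 85 (z), walls and floor 5, inside 80 deep. Leans 25 degrees, mouth up and towards the robot. Origin: centre of its underside; z along the tub's axis out of the mouth, y level along its long side, x up-slope. A ball let go rolls to the low (-x) wall, centre then at x -19, z +31. Stands left or right in the rack
- yellow_tub: deep open yellow plastic tub, fixed; outside 100 (x) by 150 (y) by 85 (z), walls and floor 5, inside 80 deep. Leans 25 degrees, mouth up and towards the robot. Origin: centre of its underside; z along the tub's axis out of the mouth, y level along its long side, x up-slope. A ball let go rolls to the low (-x) wall, centre then at x -19, z +31. Stands left or right in the rack
- rack: fixed wooden rack; origin on the bench between the tubs (they are at y +85 and -85, z +45), x away from the robot. Its shelf (400 along y, underside 245 up, x -30 to +95) overhangs the tubs: a hand pointing straight down cannot reach their bottom, one tilted in line with a tub's axis can. Posts 40 x 20 at x +75, y +185 and -185; jars on the shelf reach 325 up
- blue_chisel: wood chisel lying flat, 260 long, round blue handle (27 thick) and steel blade; origin under its middle, blade towards +x (leave alone)
- red_chisel: the same chisel with a red handle (leave alone)
- tape_roll: roll of blue masking tape lying flat, 92 across, 24 high, hole 72; origin at the centre of its underside (leave alone)
- carton: small brown cardboard box of screws, 80 x 60 x 40 high; origin at the centre of its underside (leave alone)
- glue_bottle: white glue bottle with an orange cap, standing, 54 across, 150 high; origin at the centre of its underside (leave alone)
- putty_knife: putty knife (spatula) lying flat along its own x; origin at its underside (leave alone)
- driver: green and black cordless impact driver standing on its battery, 200 high; origin at the centre of its underside (leave alone)

How it is judged:
By the outcome, as a careful person would: the job done as asked, in the order asked, and still so for the second after the job is handed in, with the robot touching nothing.
It also fails if it takes over 67 s, if anything falls off the work surface, if the arm or the gripper's body presses on something with over 40 N, if the wrist force passes 120 N, or if a joint passes its speed limit or range.

## Robot

A 6-joint arm with a two-finger parallel gripper is mounted at the origin on the work surface. World frame = base frame: x ahead of the robot, y to its left, z up, the work surface at z = 0. Lengths are in mm, angles in rad, forces in N, time in s.
With the tool pointing down it reaches from about 350 to 975 mm from the base axis. Payload 7.1 kg.
Tool frame: the origin (TCP) lies midway between the tips of the shut fingers; the grasp point (between the pads) lies 19 mm behind it; z points along the fingers, y is the line along which they close (so a half turn about z gives the same grasp; the last joint's range is limited). The gripper opens to 88 mm and grips with 3 to 60 N. Pads are 20 mm wide; open, the fingers measure 115 mm over their backs; the gripper's body (75 mm by 178 mm) begins 61 mm behind the grasp point.
Start: joints at [-1.245, 0.423, 1.63, -0, 1.089, -0.019], TCP at [211.272, -588.191, 222.675] pointing down, gripper open.
Joint ranges: [-3, 3], [-0.9, 2.11], [0.09, 2.58], [-1.31, 4.45], [0.11, 2.69], [-2.54, 2.54]. Speed limits (rad/s): [2.39, 2.39, 3.01, 3.14, 3.14, 3.14].

## Interface

Orientations are given as a rotation vector (axis times angle).
In Python, from workcell import get_obs, get_image, camera_params, close_job gives the robot as it stands.
- The arm moves only by the shell command python3 -m creep 'ROWS' [OPENING]. ROWS is a JSON object of lists of equal length, an entry for each row: "delta_pos": the shift along the tool's x, y, z in m, a list of three; "twist": the turn, a rotation vector about the tool's x, y, z in degrees, a list of three. A call has 1 to 20 rows; each row shifts and turns the commanded pose from where the row before left it, along the tool's axes as they then stand; what a row does not reach is not made up. A row lasts 1/12 s, in which the tool goes at most 41.7 mm and 7.16 degrees, less where a joint would pass 70% of its speed; a pose out of reach is approached as far as the arm can. A call with a gripper value outside its range is refused whole. OPENING is the opening, from 0 (shut) to 1 (fully open), set as the call begins (- or left out, the last holds). The fingers move at their own pace and stop on an object; the grip force is fixed at half the most. Time passes only in rows, so rows that do not move let the fingers close. It gives the time, the measured TCP pose, the force, the opening and the grip force at its end, in the units of the state.
- get_obs(): the state, without advancing time (a new reading comes with each control period).
- get_image(name): name is "side" or "top"; returns (picture, depth): 420x560x3 uint8, red, green, blue; 420x560 float32, mm along the optical axis (not along the pixel's ray), 0 where there is no reading.
- camera_params(name): a dict with "camera_matrix" (3x3 intrinsics, pixels), "k1" (the pictures are not rectified: a ray, as slopes to the right and down, at radius r is drawn at 1 + k1 r^2 times it, then the intrinsics apply), "extrinsics" (4x4, takes a point from camera to world coordinates). Camera axes: x right, y down, z forward; pixel columns grow to the right and rows downward; lengths in mm; the calibration is good to about 2 mm. A picture is of the moment at which its call begins. camera_params takes no time and is no camera call.
- close_job(): hands the job in; it is judged then, once.
The state is a dict: "t": time; "qpos": joint angles; "qvel": joint speeds; "joint_torque": joint torques, N m; "ee_pos": TCP position; "orientation": TCP orientation; "ft_force": force on the tool from outside, world axes, zero at the start; "moment": the same for the moment, N m; "width": finger opening in mm; "grasp_force": force on a finger pad.
Only numpy, scipy, OpenCV 4.12 (cv2) and the standard library are available. Lean on these libraries where they do the work, as an engineer would, in place of code of your own. Each camera call takes 0.05 s, during which the arm holds its last target. There are 200 camera calls.

## Working session

There is one attempt and no reset: what is moved stays moved. The work goes in short steps, Python scripts to look and compute and a shell command to move; the robot and the scene stay as the last step left them, time stands still between calls to the robot, and variables do not carry over. Pictures are saved under pics/ and viewed, at most 10 in all, crops included, and the job is handed in when it is done.

```bash
mkdir -p pics; ls
python3 - <<'E'
from workcell import *
import cv2,numpy as np
for n in("side","top"):
    p,d=get_image(n); cv2.imwrite(f"pics/{n}0.png",p[:,:,::-1]); np.save(n+"_d.npy",d); np.save(n+"_p.npy",p)
    c=camera_params(n); print(n,c)
o=get_obs(); print(o)
E
```

```text
pics
side {'camera_matrix': array([[440.21031574,   0.        , 280.05964087],
       [  0.        , 440.21031574, 211.4568832 ],
       [  0.        ,   0.        ,   1.        ]]), 'k1': 0.040505841627498936, 'extrinsics': array([[-7.87335587e-01, -3.91388498e-01,  4.76358811e-01,
        -9.17844721e+01],
       [-6.16331207e-01,  4.80312660e-01, -6.24047748e-01,
         8.42900362e+02],
       [ 1.54439430e-02, -7.84929801e-01, -6.19392196e-01,
         8.83304505e+02],
       [ 0.00000000e+00,  0.00000000e+00,  0.00000000e+00,
         1.00000000e+00]])}
top {'camera_matrix': array([[454.25743262,   0.        , 282.70010873],
       [  0.        , 454.25743262, 207.46606706],
       [  0.        ,   0.        ,   1.        ]]), 'k1': -0.1319637608456704, 'extrinsics': array([[-8.96178132e-03, -9.94287034e-01,  1.06362496e-01,
         3.61403347e+02],
       [-9.99671971e-01,  1.14604747e-02,  2.29043119e-02,
        -1.29800201e+00],
       [-2.39924250e-02, -1.06122343e-01, -9.94063585e-01,
         1.64543976e+03],
       [ 0.00000000e+00,  0.00000000e+00,  0.00000000e+00,
         1.00000000e+00]])}
{'t': 0.1, 'qpos': array([-1.24502020e+00,  4.23767361e-01,  1.63060852e+00, -2.96372244e-05,
        1.08859443e+00, -1.90233910e-02]), 'qvel': array([-0.00085268, -0.00241994, -0.00136349, -0.00143707, -0.00083399,
        0.00025475]), 'joint_torque': array([ 1.07724591e-03, -5.45615602e+01, -2.74325019e+01,  6.44834479e-02,
        1.87041453e-02, -1.51750288e-05]), 'ee_pos': array([ 211.09703803, -587.73764569,  221.97958091]), 'orientation': array([-3.09368040e+00, -5.38719289e-01,  3.71194919e-04]), 'ft_force': array([-0.4384827 , -1.06948188,  0.78412642]), 'moment': array([-0.07396793, -0.00473206, -0.03107556]), 'grasp_force': 0.0, 'width': 87.60542752135028}
```

View pics/side0.png

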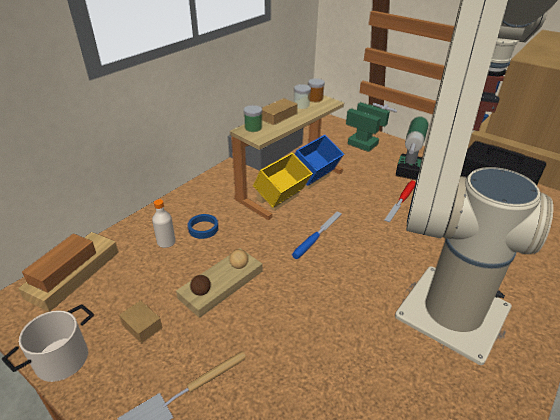

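View pics/top0.png

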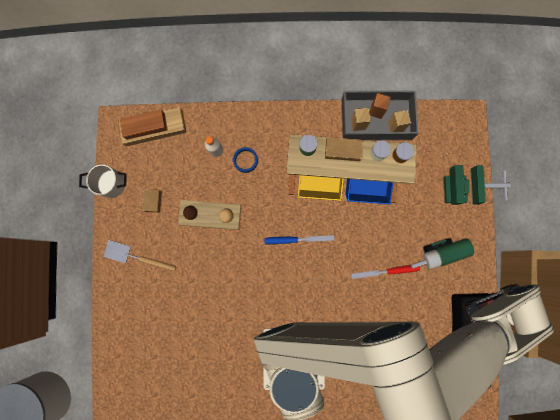

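Side: walnut (200,285), beech (239,259), yellow tub (283,180), blue tub (318,158). Top: walnut (190,212), beech (225,215), yellow tub (320,187), blue tub (370,190), rack shelf about (288..415, 137..180).

```bash
cat > h.py <<'E'
import numpy as np,cv2
from workcell import camera_params
def rays(n,uv):
    c=camera_params(n); uv=np.asarray(uv,float).reshape(-1,1,2)
    s=cv2.undistortPoints(uv,c["camera_matrix"],np.array([c["k1"],0,0,0.])).reshape(-1,2)
    E=c["extrinsics"]; v=np.c_[s,np.ones(len(s))]
    return E[:3,3],v@E[:3,:3].T
def cloud(n,d):
    v,u=np.mgrid[:420,:560]; o,r=rays(n,np.c_[u.ravel(),v.ravel()])
    return (o+r*d.ravel()[:,None]).reshape(420,560,3)
def tri(uv):
    A=np.zeros((3,3));b=np.zeros(3)
    for n,p in uv.items():
        o,r=rays(n,[p]); r=r[0]/np.linalg.norm(r[0]); P=np.eye(3)-np.outer(r,r); A+=P;b+=P@o
    return np.linalg.solve(A,b)
def plane(n,p,z):
    o,r=rays(n,[p]); return o+r[0]*(z-o[2])/r[0][2]
E
python3 - <<'E'
from h import *
P={n:np.load(n+"_p.npy") for n in("side","top")}; C={n:cloud(n,np.load(n+"_d.npy")) for n in P}
np.set_printoptions(precision=1,suppress=True)
box={"side":{"w":(185,270,216,302),"b":(226,246,252,272)},"top":{"w":(180,202,202,224),"b":(215,206,236,226)}}
cc={k:{} for k in"wb"}
for n in P:
  for k,(x0,y0,x1,y1) in box[n].items():
    z=C[n][y0:y1,x0:x1,2]; g=P[n][y0:y1,x0:x1].astype(int)
    m=((g.sum(2)<200) if k=="w" else (z>39)).astype(np.uint8)
    c=max(cv2.findContours(m,0,2)[0],key=cv2.contourArea); (u,v),r=cv2.minEnclosingCircle(c)
    M=cv2.moments(c); q=(u+x0,v+y0); q2=(M["m10"]/M["m00"]+x0,M["m01"]/M["m00"]+y0)
    cc[k][n]=q; print(n,k,np.array(q),np.array(q2),r,plane(n,q,48),plane(n,q2,48))
    pts=C[n][y0:y1,x0:x1].reshape(-1,3); s=pts[(m.ravel()>0)&(pts[:,2]>45)]
    A=np.c_[2*s,np.ones(len(s))]; 
    f=np.linalg.lstsq(A,(s**2).sum(1),rcond=None)[0]; print("  sphere",f[:3],"top z",s[:,2].max())
for k in cc: print(k,tri(cc[k]))
for n in P:
  X=C[n]; r=(X[...,0]>450)&(X[...,0]<800)&(X[...,1]>-500)&(X[...,1]<200)
  s=X[r&(X[...,2]>250)&(X[...,2]<285)]; print(n,"shelf",len(s),np.median(s[:,2]))
  s2=s[abs(s[:,2]-np.median(s[:,2]))<8]; R=cv2.minAreaRect(s2[:,:2].astype(np.float32)); print(R,cv2.boxPoints(R))
  h=cv2.cvtColor(P[n],cv2.COLOR_RGB2HSV)
  for nm,lo,hi in(("blue",105,125),("yellow",20,30)):
    m=r&(h[...,0]>lo)&(h[...,0]<hi)&(h[...,1]>170)&(h[...,2]>80)&(X[...,2]>50)&(X[...,2]<240)
    q=X[m]; print(nm,len(q),np.percentile(q,[1,50,99],axis=0)); t=q[q[:,2]>135]; print("   hi",t.mean(0) if len(t) else "")
E
```

```text
side w [200.1 284.8] [200.1 284.8] 10.214635848999023 [523.1 362.9  48. ] [523.1 362.9  48. ]
  sphere [522.6 364.2  50.9] top z 76.25157353321049
side b [238.8 258.5] [238.8 258.3] 9.550810813903809 [510.9 232.3  48. ] [511.3 231.9  48. ]
  sphere [509.3 233.5  50. ] top z 75.63829667374159
top w [189.9 212.4] [190.  212.3] 7.0688276290893555 [518.5 367.   48. ] [518.7 366.9  48. ]
  sphere [518.3 364.7  55.3] top z 83.47230109562702
top b [225.5 215.2] [225.5 215.2] 7.2673211097717285 [506.9 238.8  48. ] [507.1 238.9  48. ]
  sphere [417.5 106.2 851.2] top z 1645.4397574731795
w [518.4 366.   53.8]
b [506.  237.6  55.1]
side shelf 2291 260.4724881540824
((662.7546997070312, -187.09983825683594), (406.5716247558594, 130.62774658203125), 84.73709869384766) [[ 579.1 -383.5]
 [ 709.1 -395.5]
 [ 746.4    9.3]
 [ 616.4   21.3]]
blue 748 [[ 541.2 -347.7   50.9]
 [ 612.9 -332.7   93.5]
 [ 658.5 -189.6  142. ]]
   hi [ 630.1 -258.8  140. ]
yellow 1369 [[ 557.1 -176.7   50.9]
 [ 633.8 -111.3   86.9]
 [ 677.8  -21.3  142.6]]
   hi [644.9 -97.9 141.2]
top shelf 3527 260.2881711567063
((660.9522094726562, -186.41159057617188), (403.27154541015625, 126.99485778808594), 84.70281982421875) [[ 579.1 -381.3]
 [ 705.6 -393. ]
 [ 742.8    8.5]
 [ 616.3   20.2]]
blue 265 [[ 537.7 -337.2   50.1]
 [ 589.3 -278.6   95.5]
 [ 626.9 -186.7  134.2]]
   hi [ 609.1 -241.   137.2]
yellow 402 [[ 552.7 -167.9   50.3]
 [ 576.5  -98.2   80.6]
 [ 643.5  -18.6  133.2]]
   hi [ 618.2 -168.4  138.3]
```

```bash
cat >> h.py <<'E'
from scipy.spatial.transform import Rotation as Ro
th=-5.27; c,s=np.cos(np.radians(th)),np.sin(np.radians(th))
X=np.array([c,s,0]);Y=np.array([-s,c,0]);Z=np.array([0,0,1.])
DOWN=np.c_[X,-Y,-Z]; TILT=DOWN@Ro.from_euler('y',25,degrees=True).as_matrix()
RACK=np.array([629.5,-183.8,0]); a=np.radians(25)
TX=X*np.cos(a)+Z*np.sin(a); TZ=-X*np.sin(a)+Z*np.cos(a)
def tub(side,p): return RACK+85*side*Y+45*Z+p[0]*TX+p[1]*Y+p[2]*TZ
def go(target,R):
    from workcell import get_obs
    o=get_obs(); M=Ro.from_rotvec(o["orientation"]).as_matrix()
    np.set_printoptions(precision=2,suppress=True)
    print("t",o["t"],"pos",o["ee_pos"],"d_tool",M.T@(np.asarray(target)-o["ee_pos"]),"twist",np.degrees(Ro.from_matrix(M.T@R).as_rotvec()),"F",o["ft_force"],"w",o["width"],"g",o["grasp_force"],"q",o["qpos"])
E
python3 -m creep '{"delta_pos":[[0,0,-0.008],[0,0,-0.008],[0,0,-0.008],[0,0,-0.008],[0,0,-0.008]],"twist":[[0,0,5],[0,0,5],[0,0,5],[0,0,5],[0,0,5]]}'
python3 -m creep '{"delta_pos":[[0.0095,-0.04,0],[0.0095,-0.04,0],[0.0095,-0.04,0],[0.0095,-0.04,0],[0.0095,-0.04,0],[0.0095,-0.04,0],[0.0095,-0.04,0],[0.0095,-0.04,0],[0.0095,-0.04,0],[0.0095,-0.04,0],[0.0095,-0.04,0],[0.0095,-0.04,0],[0.0095,-0.04,0],[0.0095,-0.04,0],[0.0095,-0.04,0],[0.0095,-0.04,0],[0.0095,-0.04,0],[0.0095,-0.04,0],[0.0095,-0.04,0],[0.0095,-0.04,0]],"twist":[[0,0,0],[0,0,0],[0,0,0],[0,0,0],[0,0,0],[0,0,0],[0,0,0],[0,0,0],[0,0,0],[0,0,0],[0,0,0],[0,0,0],[0,0,0],[0,0,0],[0,0,0],[0,0,0],[0,0,0],[0,0,0],[0,0,0],[0,0,0]]}'
python3 -c "
from h import *
go([521,365,120],DOWN)"
```

```text
t: 0.52
ee_pos: [211.2, -587.9, 262.6]
orientation: [-3.137, 0.151, 0.001]
ft_force: [-0.1, 0.1, 0.4]
width: 87.7
grasp_force: 0.0
t: 2.18
ee_pos: [473.5, 193.3, 262.4]
orientation: [3.138, -0.143, -0.001]
ft_force: [1.0, 0.0, 0.1]
width: 88.1
grasp_force: 0.0
t 2.1833 pos [473.52 193.28 262.45] d_tool [  31.72 -175.36  142.39] twist [0.01 0.02 0.05] F [1.02 0.03 0.05] w 88.12450064288883 g 0.0 q [ 0.36  0.21  1.84 -0.    1.09  2.03]
```

```bash
python3 -m creep '{"delta_pos":[[0.0065,-0.035,0.02],[0.0065,-0.035,0.03],[0.0065,-0.035,0.03],[0.0065,-0.035,0.03],[0.0057,-0.035,0.03],[0,0,0],[0,0,0],[0,0,0]],"twist":[[0,0,0],[0,0,0],[0,0,0],[0,0,0],[0,0,0],[0,0,0],[0,0,0],[0,0,0]]}'
python3 - <<'E'
from h import *
from workcell import get_image
go([521,365,34],DOWN)
for n,b in(("side",(140,180,300,340)),("top",(150,150,270,250))):
    p,d=get_image(n); x0,y0,x1,y1=b; cr=p[y0:y1,x0:x1,::-1]
    cv2.imwrite(f"pics/{n}1.png",cv2.resize(cr,None,fx=4,fy=4,interpolation=3)[:600,:800])
E
```

```text
t: 2.85
ee_pos: [516.8, 347.7, 135.1]
orientation: [3.138, -0.143, -0.001]
ft_force: [-0.1, -1.2, -0.4]
width: 87.7
grasp_force: 0.0
t 2.85 pos [516.83 347.7  135.09] d_tool [  2.66 -17.69 101.07] twist [0.05 0.04 0.05] F [-0.08 -1.2  -0.41] w 87.71984835496929 g 0.0 q [ 0.57  0.53  1.69 -0.    0.92  2.24]
```

View pics/side1.png

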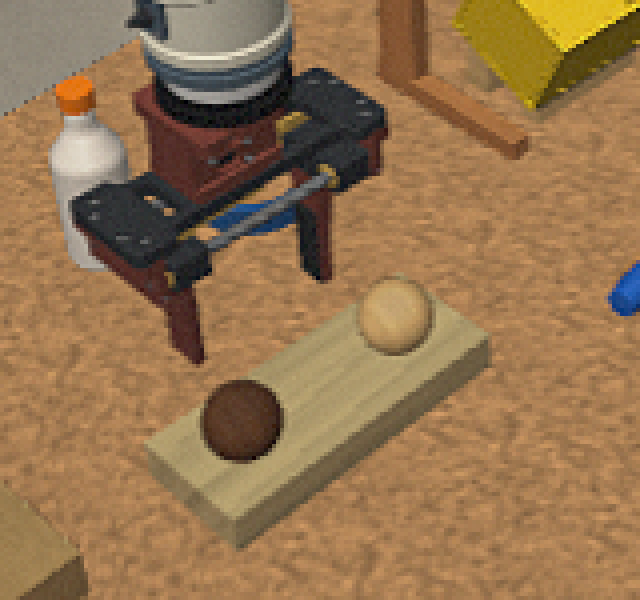

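The crop shows the open gripper hovering above the board, with its fingertips at (190,355) and (320,280), the walnut ball at (242,420) and the beech ball at (395,315). The line-up agrees with the numbers.

```bash
python3 -m creep '{"delta_pos":[[0.0013,-0.009,0],[0.0013,-0.0087,0],[0,0,0.015],[0,0,0.015],[0,0,0.015],[0,0,0.015],[0,0,0.015],[0,0,0],[0,0,0]],"twist":[[0,0,0],[0,0,0],[0,0,0],[0,0,0],[0,0,0],[0,0,0],[0,0,0],[0,0,0],[0,0,0]]}'
python3 -c "
from h import *
go([521,365,34],DOWN)"
```

```text
t: 3.7
ee_pos: [521.5, 365.7, 60.4]
orientation: [3.138, -0.144, -0.0]
ft_force: [0.3, -0.8, 1.0]
width: 87.6
grasp_force: 0.0
t 3.7 pos [521.51 365.72  60.4 ] d_tool [-0.44  0.76 26.4 ] twist [0.01 0.02 0.01] F [ 0.34 -0.76  1.02] w 87.64677846590357 g 0.0 q [0.59 0.65 1.69 0.   0.81 2.26]
```

```bash
python3 -m creep '{"delta_pos":[[0,0,0.01],[0,0,0.01],[0,0,0.0063],[0,0,0],[0,0,0],[0,0,0]],"twist":[[0,0,0],[0,0,0],[0,0,0],[0,0,0],[0,0,0],[0,0,0]]}' 
python3 -m creep '{"delta_pos":[[0,0,0],[0,0,0],[0,0,0],[0,0,0],[0,0,0],[0,0,0]],"twist":[[0,0,0],[0,0,0],[0,0,0],[0,0,0],[0,0,0],[0,0,0]]}' 0.63
python3 -m creep '{"delta_pos":[[0,0,0],[0,0,0],[0,0,0],[0,0,0],[0,0,0],[0,0,0]],"twist":[[0,0,0],[0,0,0],[0,0,0],[0,0,0],[0,0,0],[0,0,0]]}' 0.4
```

```text
t: 4.2
ee_pos: [521.5, 365.6, 34.0]
orientation: [-3.138, 0.144, -0.0]
ft_force: [-0.9, 0.3, -0.4]
width: 87.5
grasp_force: 0.0
t: 4.7
ee_pos: [521.4, 365.6, 34.0]
orientation: [-3.138, 0.144, -0.0]
ft_force: [-0.0, 0.1, 0.4]
width: 55.9
grasp_force: 0.0
t: 5.2
ee_pos: [521.2, 364.6, 34.0]
orientation: [3.137, -0.144, -0.001]
ft_force: [0.5, -4.5, 2.5]
width: 50.8
grasp_force: 30.0
```

```bash
python3 -m creep '{"delta_pos":[[0,0,-0.005],[0,0,-0.01],[0,0,-0.02],[0,0,-0.03],[0,0,-0.03],[0,0,-0.03],[0,0,-0.03],[0,0,-0.03],[0,0,-0.03],[0,0,-0.03],[0,0,0],[0,0,0],[0,0,0]],"twist":[[0,0,0],[0,0,0],[0,0,0],[0,0,0],[0,0,0],[0,0,0],[0,0,0],[0,0,0],[0,0,0],[0,0,0],[0,0,0],[0,0,0],[0,0,0]]}'
python3 - <<'E'
from h import *
from workcell import get_image
# walnut->blue (side -1). ball centre sits 14mm behind TCP; pre-pose with ball at tub (-16,0,150)
go(tub(-1,(-16,0,150-14)),TILT)
p,d=get_image("side")
cv2.imwrite("pics/side2.png",cv2.resize(p[130:330,130:330,::-1],None,fx=3,fy=3,interpolation=3))
# tub check: inner/outer extents of coloured points in tub frames
P={n:np.load(n+"_p.npy") for n in("side","top")}
for n in P:
  C=cloud(n,np.load(n+"_d.npy")); h=cv2.cvtColor(P[n],cv2.COLOR_RGB2HSV)
  for nm,lo,hi,sd in(("blue",105,125,-1),("yellow",20,30,1)):
    q=C[(h[...,0]>lo)&(h[...,0]<hi)&(h[...,1]>150)]-tub(sd,(0,0,0)); q=np.c_[q@TX,q@Y,q@TZ]
    q=q[(abs(q)<np.array([65,90,100])).all(1)]; print(n,nm,len(q),np.percentile(q,[1,99],axis=0))
    rim=q[q[:,2]>78]; print("  rim",len(rim),np.percentile(rim,[2,98],axis=0) if len(rim) else "")
    fl=q[(abs(q[:,0])<25)&(abs(q[:,1])<50)&(abs(q[:,2])<25)]; print("  floor z",len(fl),np.median(fl[:,2]) if len(fl) else "")
    lw=q[(abs(q[:,2]-50)<20)&(abs(q[:,1])<60)&(q[:,0]<-30)]; print("  low outer wall x",len(lw),np.median(lw[:,0]) if len(lw) else "")
E
```

```text
t: 6.28
ee_pos: [520.9, 365.5, 278.8]
orientation: [-3.138, 0.143, 0.0]
ft_force: [0.1, 0.1, -1.9]
width: 50.9
grasp_force: 30.0
t 6.2833 pos [520.93 365.46 278.81] d_tool [ 86.23 622.03 117.22] twist [-0.01 25.01  0.03] F [ 0.13  0.09 -1.91] w 50.90251578036512 g 29.999899864196777 q [0.59 0.38 1.55 0.   1.2  2.26]
side blue 1127 [[-49.24 -77.96  -0.24]
 [ 49.83  74.3   87.38]]
  rim 196 [[-49.26 -74.73  78.32]
 [ 50.46  74.42  88.17]]
  floor z 95 3.593971533010805
  low outer wall x 76 -48.02049642802841
side yellow 1826 [[-49.61 -76.96  -1.22]
 [ 49.56  74.21  86.43]]
  rim 242 [[-48.93 -75.78  78.43]
 [ 50.81  73.82  88.2 ]]
  floor z 155 3.6692179240060088
  low outer wall x 110 -48.49162390011473
top blue 989 [[-48.72 -70.78  -3.22]
 [ 17.72  76.18  89.55]]
  rim 136 [[-49.82 -72.07  78.4 ]
 [ 24.32  75.99  90.52]]
  floor z 237 5.272650115869338
  low outer wall x 115 -45.90090525426894
top yellow 967 [[-49.89 -71.93  -2.89]
 [ 16.58  73.88  90.  ]]
  rim 130 [[-50.63 -73.21  78.35]
 [ 25.55  74.83  91.64]]
  floor z 243 4.843832832705932
  low outer wall x 109 -46.41656817034416
```

View pics/side2.png

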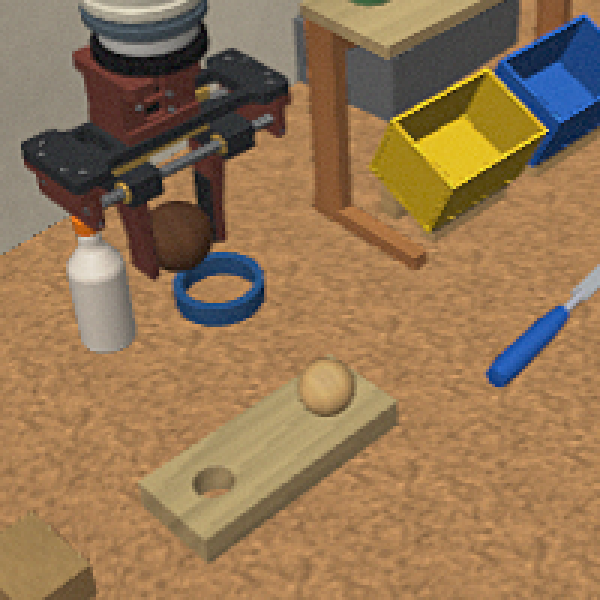

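The walnut ball is gripped between the pads at (178,237), its hole at (214,482) is empty, the beech ball is still at (326,388), and the tubs match the model. Next I carry it across in front of the rack.

```bash
python3 -m creep '{"delta_pos":[[0,0.015,0],[0,0.03,0],[0,0.035,0],[0,0.035,0],[0,0.035,0],[0,0.035,0],[0,0.035,0],[0,0.035,0],[0,0.035,0],[0,0.035,0],[0,0.035,0],[0,0.035,0],[0,0.035,0],[0,0.035,0],[0,0.035,0],[0,0.035,0],[0,0.035,0],[0,0.035,0],[0,0.015,0],[0,0,0]],"twist":[[0,0,0],[0,0,0],[0,0,0],[0,0,0],[0,0,0],[0,0,0],[0,0,0],[0,0,0],[0,0,0],[0,0,0],[0,0,0],[0,0,0],[0,0,0],[0,0,0],[0,0,0],[0,0,0],[0,0,0],[0,0,0],[0,0,0],[0,0,0]]}' 
python3 -m creep '{"delta_pos":[[0,0,0],[0,0,0],[0,0,0],[0,0,0],[0,0,0],[0,0,0]],"twist":[[0,5,0],[0,5,0],[0,5,0],[0,5,0],[0,5,0],[0,0,0]]}' 
python3 -c "
from h import *
go(tub(-1,(-16,0,136)),TILT)"
```

```text
t: 8.0
ee_pos: [463.0, -254.8, 277.5]
orientation: [-3.138, 0.15, 0.003]
ft_force: [-0.1, 0.2, -1.6]
width: 51.1
grasp_force: 30.0
t: 8.5
ee_pos: [461.1, -249.5, 276.3]
orientation: [3.048, -0.142, 0.673]
ft_force: [-0.0, 0.2, -0.7]
width: 50.9
grasp_force: 30.0
t 8.5 pos [ 461.1  -249.53  276.33] d_tool [ 33.03   4.39 141.89] twist [-0.15  0.11 -0.1 ] F [-0.03  0.23 -0.73] w 50.87251795895931 g 29.999461770057678 q [-0.65  0.06  2.06  0.36  0.69  0.77]
```

```bash
python3 -m creep '{"delta_pos":[[0.01,0.001,0.01],[0.01,0.001,0.02],[0.01,0.001,0.02],[0.01,0.001,0.02],[0.001,0.0004,0.02],[0,0,0.02],[0,0,0.02],[0,0,0.01],[0,0,0],[0,0,0]],"twist":[[0,0,0],[0,0,0],[0,0,0],[0,0,0],[0,0,0],[0,0,0],[0,0,0],[0,0,0],[0,0,0],[0,0,0]]}'
python3 - <<'E'
from h import *
from workcell import get_image
go(tub(-1,(-8,0,45-14)),TILT)
p,d=get_image("side"); q,_=get_image("top")
im=np.hstack([cv2.resize(p[40:240,200:400],(400,400)),cv2.resize(q[110:230,290:410],(400,400))])
cv2.imwrite("pics/c3.png",im[...,::-1])
E
```

```text
t: 9.33
ee_pos: [560.2, -264.4, 168.8]
orientation: [3.047, -0.139, 0.672]
ft_force: [-0.7, -0.9, 0.0]
width: 51.1
grasp_force: 30.0
t 9.3333 pos [ 560.19 -264.37  168.78] d_tool [ -4.24  -1.43 107.23] twist [-0.09  0.12  0.04] F [-0.71 -0.89  0.04] w 51.080800265596125 g 29.999908804893494 q [-0.56  0.36  1.96  0.44  0.46  0.75]
```

View pics/c3.png

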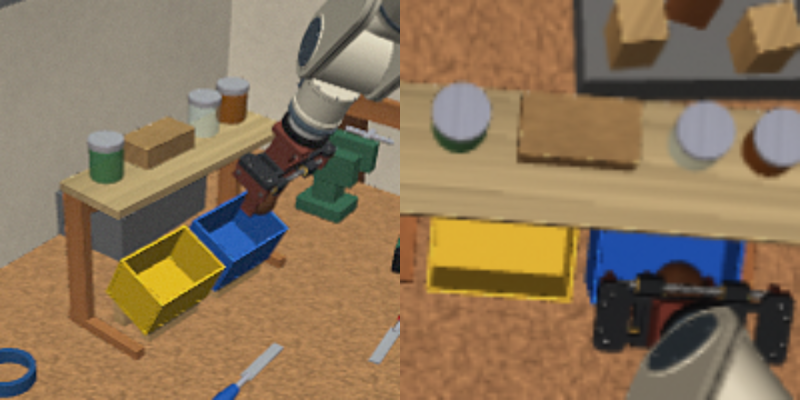

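The picture shows the tilted gripper over the mouth of the blue tub (left half (235,215), right half (680,280)), clear of the shelf. I'll go in along the tub's axis.

```bash
python3 -m creep '{"delta_pos":[[-0.004,-0.0014,0.01],[0,0,0.015],[0,0,0.015],[0,0,0.015],[0,0,0.015],[0,0,0.015],[0,0,0.01],[0,0,0.005],[0,0,0],[0,0,0],[0,0,0]],"twist":[[0,0,0],[0,0,0],[0,0,0],[0,0,0],[0,0,0],[0,0,0],[0,0,0],[0,0,0],[0,0,0],[0,0,0],[0,0,0]]}' 
python3 -c "
from h import *
go(tub(-1,(-16,0,31-14)),TILT)"
```

```text
t: 10.35
ee_pos: [599.0, -267.4, 77.8]
orientation: [3.044, -0.139, 0.676]
ft_force: [0.4, 0.6, -0.5]
width: 50.8
grasp_force: 30.0
t 10.35 pos [ 598.96 -267.39   77.78] d_tool [-9.27 -1.05 22.31] twist [ 0.01 -0.05  0.03] F [ 0.37  0.63 -0.53] w 50.76634369442343 g 29.99993920326233 q [-0.52  0.56  1.93  0.62  0.31  0.58]
```

```bash
python3 -m creep '{"delta_pos":[[-0.003,-0.001,0.004],[-0.003,0,0.004],[-0.002,0,0.004],[0,0,0.004],[0,0,0],[0,0,0],[0,0,0]],"twist":[[0,0,0],[0,0,0],[0,0,0],[0,0,0],[0,0,0],[0,0,0],[0,0,0]]}' 
python3 -m creep '{"delta_pos":[[0,0,0.001],[0,0,0.001],[0,0,0.001],[0,0,0],[0,0,0]],"twist":[[0,0,0],[0,0,0],[0,0,0],[0,0,0],[0,0,0]]}' 
python3 -c "
from h import *
go(tub(-1,(-16,0,31-14)),TILT)"
```

```text
t: 10.93
ee_pos: [598.5, -266.2, 59.1]
orientation: [3.045, -0.14, 0.675]
ft_force: [-0.0, -0.4, 0.3]
width: 50.7
grasp_force: 30.0
t: 11.35
ee_pos: [599.7, -266.3, 56.4]
orientation: [3.045, -0.139, 0.675]
ft_force: [-0.1, -0.0, -1.8]
width: 50.9
grasp_force: 30.0
t 11.35 pos [ 599.72 -266.27   56.39] d_tool [-0.8   0.15  2.65] twist [-0.01  0.    0.02] F [-0.12 -0.02 -1.84] w 50.93352102428194 g 29.999738931655884 q [-0.52  0.6   1.93  0.7   0.28  0.5 ]
```

```bash
Z='"twist":[[0,0,0],[0,0,0],[0,0,0],[0,0,0]]'; for i in 1; do :; done
python3 -m creep '{"delta_pos":[[0,0,0.001],[0,0,0],[0,0,0],[0,0,0]],"twist":[[0,0,0],[0,0,0],[0,0,0],[0,0,0]]}' | grep -E "pos|ft"
python3 -m creep '{"delta_pos":[[0,0,0.0007],[0,0,0],[0,0,0],[0,0,0]],"twist":[[0,0,0],[0,0,0],[0,0,0],[0,0,0]]}' | grep -E "pos|ft"
```

```text
ee_pos: [600.1, -266.3, 55.5]
ft_force: [0.4, 0.4, -0.2]
ee_pos: [600.4, -266.3, 54.9]
ft_force: [0.3, 0.2, -1.5]
```

```bash
python3 -m creep '{"delta_pos":[[0,0,0.0007],[0,0,0],[0,0,0],[0,0,0]],"twist":[[0,0,0],[0,0,0],[0,0,0],[0,0,0]]}' | grep -E "pos|ft"
python3 -c "
from h import *
go(tub(-1,(-16,0,31-14)),TILT)"
```

```text
ee_pos: [600.7, -266.4, 54.2]
ft_force: [-0.4, 0.2, -0.5]
t 12.35 pos [ 600.74 -266.36   54.23] d_tool [-0.82  0.15  0.26] twist [-0.01  0.    0.02] F [-0.41  0.16 -0.52] w 50.89116385318746 g 29.999992847442627 q [-0.52  0.6   1.93  0.7   0.27  0.5 ]
```

```bash
python3 -m creep '{"delta_pos":[[0,0,0.0007],[0,0,0],[0,0,0],[0,0,0]],"twist":[[0,0,0],[0,0,0],[0,0,0],[0,0,0]]}' | grep -E "pos|ft"
```

```text
ee_pos: [601.0, -266.4, 53.6]
ft_force: [0.4, 0.3, -0.1]
```

```bash
python3 -m creep '{"delta_pos":[[0,0,0.0007],[0,0,0],[0,0,0],[0,0,0]],"twist":[[0,0,0],[0,0,0],[0,0,0],[0,0,0]]}' | grep -E "pos|ft"
```

```text
ee_pos: [601.3, -266.4, 53.0]
ft_force: [0.3, 0.0, -0.3]
```

```bash
python3 -m creep '{"delta_pos":[[0,0,0.0007],[0,0,0],[0,0,0],[0,0,0]],"twist":[[0,0,0],[0,0,0],[0,0,0],[0,0,0]]}' | grep -E "pos|ft"
```

```text
ee_pos: [601.6, -266.5, 52.3]
ft_force: [0.2, 0.5, -1.5]
```

```bash
python3 -m creep '{"delta_pos":[[0,0,0.0007],[0,0,0],[0,0,0],[0,0,0]],"twist":[[0,0,0],[0,0,0],[0,0,0],[0,0,0]]}' | grep -E "pos|ft"
```

```text
ee_pos: [601.9, -266.5, 52.0]
ft_force: [-2.8, -0.0, 4.0]
```

Floor contact at about 5 N. I'll ease off and move down-slope until the ball just meets the low wall, so it doesn't roll.

```bash
python3 -m creep '{"delta_pos":[[0,0,-0.0006],[-0.001,0,0],[-0.001,0,0],[0,0,0],[0,0,0],[0,0,0]],"twist":[[0,0,0],[0,0,0],[0,0,0],[0,0,0],[0,0,0],[0,0,0]]}' | grep -E "pos|ft"
python3 -c "
from h import *
go(tub(-1,(-16,0,31-14)),TILT)"
```

```text
ee_pos: [599.8, -266.3, 51.3]
ft_force: [-0.3, -0.1, -0.6]
t 14.1833 pos [ 599.83 -266.28   51.31] d_tool [ 1.24  0.14 -2.  ] twist [-0.01  0.01  0.02] F [-0.3  -0.08 -0.64] w 51.00366230882657 g 29.999889135360718 q [-0.52  0.61  1.93  0.72  0.27  0.48]
```

```bash
python3 -m creep '{"delta_pos":[[-0.0007,0,0],[0,0,0],[0,0,0],[0,0,0]],"twist":[[0,0,0],[0,0,0],[0,0,0],[0,0,0]]}' | grep -E "pos|ft"
```

```text
ee_pos: [599.2, -266.2, 51.1]
ft_force: [-0.1, 0.1, -1.4]
```

```bash
python3 -m creep '{"delta_pos":[[-0.0007,0,0],[0,0,0],[0,0,0],[0,0,0]],"twist":[[0,0,0],[0,0,0],[0,0,0],[0,0,0]]}' | grep -E "pos|ft"
```

```text
ee_pos: [599.1, -266.3, 51.2]
ft_force: [3.1, 1.8, 0.9]
```

```bash
python3 -m creep '{"delta_pos":[[0,0,0.0004],[0,0,0],[0,0,0],[0,0,0]],"twist":[[0,0,0],[0,0,0],[0,0,0],[0,0,0]]}' | grep -E "pos|ft"
```

```text
ee_pos: [599.2, -266.3, 50.8]
ft_force: [3.9, 1.2, 3.2]
```

The ball is on the floor and against the low wall, both lightly. Release.

```bash
python3 -m creep '{"delta_pos":[[0.0003,0,0],[0,0,0],[0,0,0],[0,0,0],[0,0,0],[0,0,0]],"twist":[[0,0,0],[0,0,0],[0,0,0],[0,0,0],[0,0,0],[0,0,0]]}' 0.75
python3 -m creep '{"delta_pos":[[0,0,-0.004],[0,0,-0.01],[0,0,-0.02],[0,0,-0.025],[0,0,-0.025],[0,0,-0.025],[0,0,-0.025],[0,0,-0.025],[0,0,-0.025],[0,0,-0.025],[0,0,-0.025],[0,0,-0.025],[0,0,0],[0,0,0]],"twist":[[0,0,0],[0,0,0],[0,0,0],[0,0,0],[0,0,0],[0,0,0],[0,0,0],[0,0,0],[0,0,0],[0,0,0],[0,0,0],[0,0,0],[0,0,0],[0,0,0]]}'
python3 - <<'E'
from h import *
from workcell import get_image
go([460,-250,280],DOWN)
p,d=get_image("side"); q,_=get_image("top")
im=np.hstack([cv2.resize(p[80:240,240:400],(400,400)),cv2.resize(q[130:230,310:410],(400,400))])
cv2.imwrite("pics/c4.png",im[...,::-1])
E
```

```text
t: 15.68
ee_pos: [598.7, -266.2, 50.4]
orientation: [3.045, -0.14, 0.674]
ft_force: [0.5, 0.6, -0.5]
width: 65.9
grasp_force: 0.0
t: 16.85
ee_pos: [490.1, -256.6, 286.8]
orientation: [3.042, -0.14, 0.679]
ft_force: [-0.4, 0.7, 0.0]
width: 65.9
grasp_force: 0.0
t 16.85 pos [ 490.09 -256.64  286.81] d_tool [-30.57  -3.86  -6.84] twist [  0.1  -25.15   0.01] F [-0.45  0.66  0.04] w 65.94994101329108 g 0.0 q [-0.62  0.09  2.    0.34  0.7   0.82]
```

View pics/c4.png

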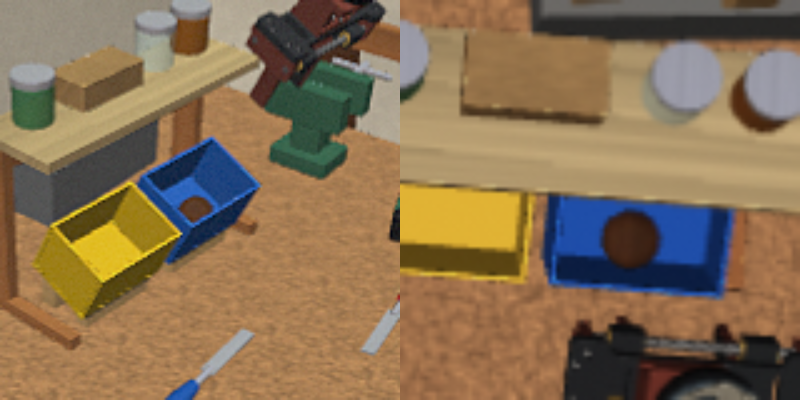

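The walnut ball rests at the bottom of the blue tub (right half (630,240)). Now back to the beech ball.

```bash
python3 -m creep '{"delta_pos":[[-0.006,0,0],[-0.006,0,0],[-0.006,0,0],[-0.006,0,0],[-0.006,0,0],[0,0,0]],"twist":[[0,-5,0],[0,-5,0],[0,-5,0],[0,-5,0],[0,-5.15,0],[0,0,0]]}' 1
python3 -m creep '{"delta_pos":[[0,-0.02,0],[0,-0.035,0],[0,-0.035,0],[0,-0.035,0],[0,-0.035,0],[0,-0.035,0],[0,-0.035,0],[0,-0.035,0],[0,-0.035,0],[0,-0.035,0],[0,-0.035,0],[0,-0.035,0],[0,-0.035,0],[0,-0.035,0],[0,-0.02,0],[0,0,0],[0,0,0]],"twist":[[0,0,0],[0,0,0],[0,0,0],[0,0,0],[0,0,0],[0,0,0],[0,0,0],[0,0,0],[0,0,0],[0,0,0],[0,0,0],[0,0,0],[0,0,0],[0,0,0],[0,0,0],[0,0,0],[0,0,0]]}' 
python3 -c "
from h import *
go([509,235,120],DOWN)"
```

```text
t: 17.45
ee_pos: [462.6, -253.4, 275.8]
orientation: [-3.137, 0.141, 0.012]
ft_force: [0.6, -0.3, -0.1]
width: 87.7
grasp_force: 0.0
t: 18.87
ee_pos: [505.8, 240.0, 276.0]
orientation: [-3.138, 0.14, 0.006]
ft_force: [-1.0, -0.3, -0.1]
width: 87.8
grasp_force: 0.0
t 18.8667 pos [505.85 239.96 276.04] d_tool [  4.2    4.69 156.02] twist [-0.01  0.23  0.16] F [-1.01 -0.29 -0.11] w 87.77376606036879 g 0.0 q [0.42 0.27 1.72 0.   1.15 2.08]
```

```bash
python3 -m creep '{"delta_pos":[[0.002,0.0025,0.02],[0.002,0.0022,0.025],[0,0,0.03],[0,0,0.03],[0,0,0.03],[0,0,0.02],[0,0,0.02],[0,0,0.02],[0,0,0],[0,0,0]],"twist":[[0,0.2,0.2],[0,0,0],[0,0,0],[0,0,0],[0,0,0],[0,0,0],[0,0,0],[0,0,0],[0,0,0],[0,0,0]]}' 
python3 -c "
from h import *
go([509,235,34],DOWN)"
```

```text
t: 19.7
ee_pos: [509.3, 232.7, 81.8]
orientation: [3.137, -0.151, -0.003]
ft_force: [0.1, 0.8, 0.4]
width: 87.4
grasp_force: 0.0
t 19.7 pos [509.33 232.67  81.75] d_tool [-0.48 -2.35 47.75] twist [ 0.06  0.09 -0.25] F [0.05 0.78 0.38] w 87.39775774573997 g 0.0 q [ 0.41  0.53  1.86 -0.    0.76  2.07]
```

```bash
python3 -m creep '{"delta_pos":[[-0.0004,-0.0023,0],[0,0,0.012],[0,0,0.012],[0,0,0.012],[0,0,0.0115],[0,0,0],[0,0,0],[0,0,0]],"twist":[[0,0,-0.2],[0,0,0],[0,0,0],[0,0,0],[0,0,0],[0,0,0],[0,0,0],[0,0,0]]}' 
python3 -m creep '{"delta_pos":[[0,0,0],[0,0,0],[0,0,0],[0,0,0],[0,0,0],[0,0,0]],"twist":[[0,0,0],[0,0,0],[0,0,0],[0,0,0],[0,0,0],[0,0,0]]}' 0.63
python3 -m creep '{"delta_pos":[[0,0,0],[0,0,0],[0,0,0],[0,0,0],[0,0,0],[0,0,0]],"twist":[[0,0,0],[0,0,0],[0,0,0],[0,0,0],[0,0,0],[0,0,0]]}' 0.4
```

```text
t: 20.37
ee_pos: [510.1, 236.6, 34.9]
orientation: [3.138, -0.144, 0.001]
ft_force: [0.4, 0.2, -0.4]
width: 87.8
grasp_force: 0.0
t: 20.87
ee_pos: [510.2, 236.6, 35.3]
orientation: [-3.138, 0.144, -0.002]
ft_force: [-0.6, -1.2, 1.5]
width: 55.6
grasp_force: 0.6
t: 21.37
ee_pos: [509.7, 235.3, 35.3]
orientation: [3.136, -0.143, -0.0]
ft_force: [-0.6, -7.1, 5.2]
width: 51.5
grasp_force: 30.0
```

```bash
python3 -m creep '{"delta_pos":[[0,0,-0.005],[0,0,-0.01],[0,0,-0.02],[0,0,-0.03],[0,0,-0.03],[0,0,-0.03],[0,0,-0.03],[0,0,-0.03],[0,0,-0.03],[0,0,-0.03],[0,0,0],[0,0,0]],"twist":[[0,0,0],[0,0,0],[0,0,0],[0,0,0],[0,0,0],[0,0,0],[0,0,0],[0,0,0],[0,0,0],[0,0,0],[0,0,0],[0,0,0]]}' 
python3 -m creep '{"delta_pos":[[0,0.015,0],[0,0.03,0],[0,0.035,0],[0,0.035,0],[0,0.035,0],[0,0.035,0],[0,0.035,0],[0,0.035,0],[0,0.035,0],[0,0.03,0],[0,0.01,0],[0,0,0]],"twist":[[0,0,0],[0,0,0],[0,0,0],[0,0,0],[0,0,0],[0,0,0],[0,0,0],[0,0,0],[0,0,0],[0,0,0],[0,0,0],[0,0,0]]}' 
python3 -m creep '{"delta_pos":[[0,0,0],[0,0,0],[0,0,0],[0,0,0],[0,0,0],[0,0,0]],"twist":[[0,5,0],[0,5,0],[0,5,0],[0,5,0],[0,5,0],[0,0,0]]}' 
python3 -c "
from h import *
go(tub(1,(-8,0,136)),TILT)"
```

```text
t: 22.37
ee_pos: [510.8, 237.3, 282.8]
orientation: [-3.136, 0.143, -0.008]
ft_force: [0.2, -0.4, -1.9]
width: 50.7
grasp_force: 30.0
t: 23.37
ee_pos: [478.3, -94.0, 278.8]
orientation: [-3.138, 0.149, 0.003]
ft_force: [-1.0, 0.3, -0.9]
width: 50.7
grasp_force: 30.0
t: 23.87
ee_pos: [475.9, -89.9, 277.5]
orientation: [3.047, -0.139, 0.673]
ft_force: [-0.7, -0.2, -1.6]
width: 50.6
grasp_force: 30.0
t 23.8667 pos [475.87 -89.94 277.51] d_tool [ 40.46  -5.33 142.96] twist [-0.12  0.1   0.03] F [-0.71 -0.17 -1.56] w 50.58682962594555 g 29.999734461307526 q [-0.26 -0.04  2.15  0.13  0.6   1.32]
```

```bash
python3 -m creep '{"delta_pos":[[0.01,-0.0013,0.01],[0.01,-0.0013,0.02],[0.01,-0.0013,0.02],[0.01,-0.0013,0.02],[0,0,0.02],[0,0,0.02],[0,0,0.02],[0,0,0.01],[0,0,0],[0,0,0]],"twist":[[0,0,0],[0,0,0],[0,0,0],[0,0,0],[0,0,0],[0,0,0],[0,0,0],[0,0,0],[0,0,0],[0,0,0]]}'
python3 - <<'E'
from h import *
from workcell import get_image
go(tub(1,(-8,0,52-13)),TILT)
p,d=get_image("side"); q,_=get_image("top")
im=np.hstack([cv2.resize(p[40:240,200:400],(400,400)),cv2.resize(q[110:230,270:390],(400,400))])
cv2.imwrite("pics/c5.png",im[...,::-1])
E
```

```text
t: 24.7
ee_pos: [575.3, -94.8, 169.6]
orientation: [3.046, -0.139, 0.673]
ft_force: [0.6, 0.1, -1.1]
width: 50.9
grasp_force: 30.0
t 24.7 pos [575.3  -94.85 169.58] d_tool [ -4.15  -1.3  100.18] twist [-0.06  0.1   0.05] F [ 0.57  0.14 -1.11] w 50.88077404535394 g 29.999888241291046 q [-0.21  0.3   2.06  0.15  0.35  1.32]
```

View pics/c5.png

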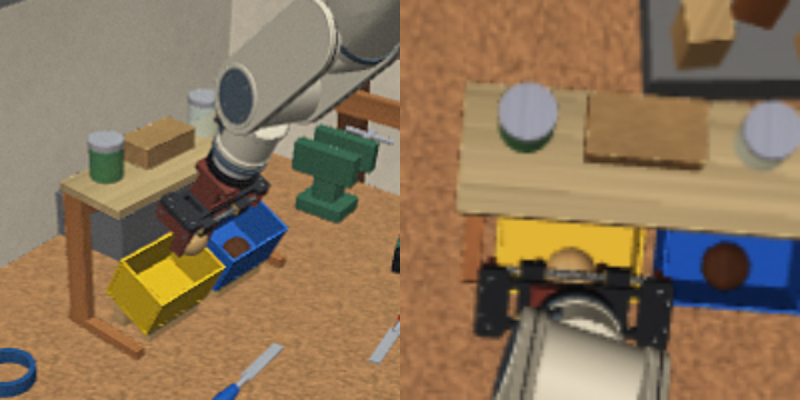

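The beech ball is held over the yellow tub's mouth ((195,240) left half, (572,262) right half). Joint 5 is getting near its lower limit, so I reduce the tilt by 2.5 degrees.

```bash
python3 -m creep '{"delta_pos":[[-0.003,-0.0013,0],[0,0,0],[0,0,0]],"twist":[[0,-2.5,0],[0,0,0],[0,0,0]]}' 
python3 -c "
from h import *
go(tub(1,(-9,0,52-13)),TILT)"
```

```text
t: 25.05
ee_pos: [573.6, -94.1, 170.4]
orientation: [3.059, -0.14, 0.615]
ft_force: [0.3, 1.1, -0.8]
width: 50.8
grasp_force: 30.0
t 25.05 pos [573.59 -94.1  170.4 ] d_tool [ -0.04  -0.81 101.75] twist [-0.    2.27  0.04] F [ 0.3   1.09 -0.78] w 50.81563112068101 g 29.99989628791809 q [-0.21  0.3   2.04  0.11  0.41  1.36]
```

```bash
python3 -m creep '{"delta_pos":[[0,-0.0008,0.01],[0,0,0.015],[0,0,0.015],[0,0,0.015],[0,0,0.015],[0,0,0.015],[0,0,0.01],[0,0,0.005],[0,0,0],[0,0,0],[0,0,0]],"twist":[[0,0,0],[0,0,0],[0,0,0],[0,0,0],[0,0,0],[0,0,0],[0,0,0],[0,0,0],[0,0,0],[0,0,0],[0,0,0]]}' 
python3 -c "
from h import *
go(tub(1,(-15,0,31-13)),TILT)"
```

```text
t: 25.97
ee_pos: [611.2, -96.7, 77.2]
orientation: [3.06, -0.14, 0.611]
ft_force: [-0.3, -1.4, -0.3]
width: 51.1
grasp_force: 30.0
t 25.9667 pos [611.15 -96.74  77.16] d_tool [-3.85  0.01 22.43] twist [-0.01  2.41  0.02] F [-0.25 -1.36 -0.31] w 51.08751048240071 g 29.99997317790985 q [-0.2   0.52  2.    0.17  0.24  1.31]
```

```bash
python3 -m creep '{"delta_pos":[[-0.0015,0,0.004],[-0.0015,0,0.004],[-0.001,0,0.004],[0,0,0.003],[0,0,0.002],[0,0,0.001],[0,0,0],[0,0,0],[0,0,0]],"twist":[[0,0,0],[0,0,0],[0,0,0],[0,0,0],[0,0,0],[0,0,0],[0,0,0],[0,0,0],[0,0,0]]}' 
python3 -c "
from h import *
go(tub(1,(-15,0,31-13)),TILT)"
```

```text
t: 26.72
ee_pos: [614.3, -97.0, 58.5]
orientation: [3.06, -0.14, 0.61]
ft_force: [-0.5, -0.2, -0.6]
width: 51.0
grasp_force: 30.0
t 26.7167 pos [614.3  -97.01  58.51] d_tool [0.4  0.03 4.  ] twist [-0.01  2.44  0.02] F [-0.47 -0.25 -0.55] w 51.025034412577114 g 29.999991953372955 q [-0.2   0.56  1.99  0.2   0.2   1.28]
```

```bash
python3 -m creep '{"delta_pos":[[0,0,0.001],[0,0,0],[0,0,0],[0,0,0]],"twist":[[0,0,0],[0,0,0],[0,0,0],[0,0,0]]}' | grep -E "pos|ft"
```

```text
ee_pos: [614.6, -97.0, 57.6]
ft_force: [-0.3, -0.8, -1.3]
```

```bash
python3 -m creep '{"delta_pos":[[0,0,0.001],[0,0,0],[0,0,0],[0,0,0]],"twist":[[0,0,0],[0,0,0],[0,0,0],[0,0,0]]}' | grep -E "pos|ft"
```

```text
ee_pos: [615.0, -97.1, 56.6]
ft_force: [-0.5, 0.3, -0.6]
```

```bash
python3 -m creep '{"delta_pos":[[0,0,0.0007],[0,0,0],[0,0,0],[0,0,0]],"twist":[[0,0,0],[0,0,0],[0,0,0],[0,0,0]]}' | grep -E "pos|ft"
```

```text
ee_pos: [615.3, -97.1, 55.9]
ft_force: [0.4, 0.7, -0.4]
```

```bash
python3 -m creep '{"delta_pos":[[0,0,0.0007],[0,0,0],[0,0,0],[0,0,0]],"twist":[[0,0,0],[0,0,0],[0,0,0],[0,0,0]]}' | grep -E "pos|ft"
```

```text
ee_pos: [615.5, -97.1, 55.3]
ft_force: [0.4, -0.8, -0.6]
```

Now about 0.6 mm above the nominal floor contact. I continue in single steps.

```bash
python3 -m creep '{"delta_pos":[[0,0,0.0007],[0,0,0],[0,0,0],[0,0,0]],"twist":[[0,0,0],[0,0,0],[0,0,0],[0,0,0]]}' | grep -E "pos|ft"
```

```text
ee_pos: [615.8, -97.1, 54.7]
ft_force: [-0.2, 1.2, -1.3]
```

```bash
python3 -m creep '{"delta_pos":[[0,0,0.0005],[0,0,0],[0,0,0],[0,0,0]],"twist":[[0,0,0],[0,0,0],[0,0,0],[0,0,0]]}' | grep -E "pos|ft"
```

```text
ee_pos: [616.0, -97.2, 54.2]
ft_force: [0.8, -0.1, -0.7]
```

```bash
python3 -m creep '{"delta_pos":[[0,0,0.0006],[0,0,0],[0,0,0],[0,0,0]],"twist":[[0,0,0],[0,0,0],[0,0,0],[0,0,0]]}' | grep -E "pos|ft"
```

```text
ee_pos: [616.2, -97.2, 53.6]
ft_force: [0.2, -0.1, -0.3]
```

```bash
python3 -m creep '{"delta_pos":[[0,0,0.0006],[0,0,0],[0,0,0],[0,0,0]],"twist":[[0,0,0],[0,0,0],[0,0,0],[0,0,0]]}' | grep -E "pos|ft"
```

```text
ee_pos: [616.5, -97.2, 53.2]
ft_force: [-2.6, 0.8, 3.4]
```

Floor contact at about 4 N. Ease off and move towards the low wall.

```bash
python3 -m creep '{"delta_pos":[[0,0,-0.0006],[-0.001,0,0],[-0.001,0,0],[0,0,0],[0,0,0],[0,0,0]],"twist":[[0,0,0],[0,0,0],[0,0,0],[0,0,0],[0,0,0],[0,0,0]]}' | grep -E "pos|ft"
python3 -c "
from h import *
go(tub(1,(-18,0,31-15)),TILT)"
```

```text
ee_pos: [614.3, -97.0, 52.8]
ft_force: [-0.1, 0.7, -0.7]
t 29.8833 pos [614.34 -97.    52.77] d_tool [-0.34  0.04  0.8 ] twist [-0.01  2.46  0.02] F [-0.06  0.68 -0.65] w 50.704203090089656 g 29.99998837709427 q [-0.2   0.57  1.99  0.21  0.19  1.27]
```

```bash
python3 -m creep '{"delta_pos":[[-0.0007,0,0],[0,0,0],[0,0,0],[0,0,0]],"twist":[[0,0,0],[0,0,0],[0,0,0],[0,0,0]]}' | grep -E "pos|ft"
```

```text
ee_pos: [613.7, -97.0, 52.6]
ft_force: [0.2, 0.0, -0.5]
```

```bash
python3 -m creep '{"delta_pos":[[-0.0006,0,0],[0,0,0],[0,0,0],[0,0,0]],"twist":[[0,0,0],[0,0,0],[0,0,0],[0,0,0]]}' | grep -E "pos|ft"
```

```text
ee_pos: [613.3, -97.0, 52.5]
ft_force: [1.1, -0.7, -0.9]
```

```bash
python3 -m creep '{"delta_pos":[[0,0,0.0004],[0,0,0],[0,0,0],[0,0,0]],"twist":[[0,0,0],[0,0,0],[0,0,0],[0,0,0]]}' | grep -E "pos|ft"
```

```text
ee_pos: [613.5, -97.0, 52.1]
ft_force: [1.1, -0.2, 0.2]
```

```bash
python3 -m creep '{"delta_pos":[[0,0,0.0003],[0,0,0],[0,0,0],[0,0,0]],"twist":[[0,0,0],[0,0,0],[0,0,0],[0,0,0]]}' | grep -E "pos|ft"
```

```text
ee_pos: [613.6, -97.0, 51.9]
ft_force: [0.3, -1.3, 3.3]
```

```bash
python3 -m creep '{"delta_pos":[[0,0,0],[0,0,0],[0,0,0],[0,0,0],[0,0,0],[0,0,0]],"twist":[[0,0,0],[0,0,0],[0,0,0],[0,0,0],[0,0,0],[0,0,0]]}' 0.75
python3 -m creep '{"delta_pos":[[0,0,-0.004],[0,0,-0.01],[0,0,-0.02],[0,0,-0.025],[0,0,-0.025],[0,0,-0.025],[0,0,-0.025],[0,0,-0.025],[0,0,-0.025],[0,0,-0.025],[0,0,-0.025],[0,0,0],[0,0,0]],"twist":[[0,0,0],[0,0,0],[0,0,0],[0,0,0],[0,0,0],[0,0,0],[0,0,0],[0,0,0],[0,0,0],[0,0,0],[0,0,0],[0,0,0],[0,0,0]]}'
python3 - <<'E'
from h import *
from workcell import get_image
p,d=get_image("side"); q,_=get_image("top")
cv2.imwrite("pics/c6.png",np.hstack([p[:,:,::-1][60:400,60:460],q[:,:,::-1][80:420,80:480]]))
E
```

```text
t: 31.72
ee_pos: [613.4, -96.9, 51.6]
orientation: [3.06, -0.14, 0.61]
ft_force: [-0.3, 1.0, -0.7]
width: 65.7
grasp_force: 0.0
t: 32.8
ee_pos: [524.2, -88.9, 269.8]
orientation: [3.058, -0.14, 0.616]
ft_force: [0.7, -0.0, -0.6]
width: 65.7
grasp_force: 0.0
```

View pics/c6.png

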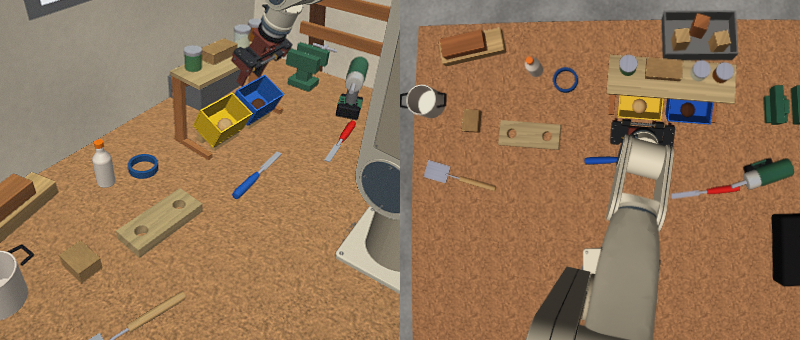

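Both balls are at the bottom of their tubs (beech (225,124) and walnut (259,103) in the side half), the tools have not moved, and the gripper is clear. Handing in.

```bash
python3 -c "
from workcell import close_job
print(close_job())"
```

```text
the job is handed in; nothing more can be done
None
```

The walnut ball lies in the blue tub and the beech ball in the yellow tub; each was set on the bottom with at most about 5 N measured at the steps, nothing else on the bench looks moved, and the job was handed in at about 33 s.

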